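# Put the large tin wheel rim in the dust box and ease the sprung flap shut

## Robot

A 6-joint arm with a two-finger parallel gripper is mounted at the origin on the work surface. World frame = base frame: x ahead of the robot, y to its left, z up, the work surface at z = 0. Lengths are in m, angles in degrees, forces in N, time in s.
With the tool pointing down it reaches from about 0.35 to 0.875 m from the base axis. Payload 4.2 kg.
Tool frame: the origin (TCP) lies midway between the tips of the shut fingers; the grasp point (between the pads) lies 19 mm behind it; z points along the fingers, x is the direction in which the jaws open and shut, and the axes are right-handed (so a half turn about z gives the same grasp; the last joint's range is limited). The gripper opens to 87 mm and grips with 3 to 60 N. Pads are 19 mm wide; open, the fingers measure 117 mm over their backs; the gripper's body (75 mm by 190 mm) begins 51 mm behind the grasp point.
Start: joints at [82.311, 22.042, 0.453, 0, -68.411, -14.817], TCP at [0.239, 0.577, 0.223] pointing down, gripper open.
Joint ranges: [-179.83, 179.83], [-69.29, 118.12], [-61.27, 80.66], [-181.25, 117.63], [-171.15, -9.14], [-177.46, 177.46]. Speed limits (degrees/s): [159.86, 159.86, 180, 180, 180, 180].

## Interface

Orientations are given as a 3x3 rotation matrix whose columns are the frame's x, y, z axes.
In Python, from station import sense, capture, finish_job, find_in gives the robot as it stands.
- The arm moves only by the shell command python3 -m creep 'ROWS'. ROWS is JSON, a list of rows, each a list of 7 numbers: the shift along the tool's x, y, z in mm, then the turn, a rotation vector about the tool's x, y, z in degrees, then the opening, from 0 (shut) to 1 (fully open). A call has exactly 10 rows; each row shifts and turns the commanded pose from where the row before left it, along the tool's axes as they then stand; what a row does not reach is not made up. A row lasts 1/8 s, in which the tool goes at most 62.5 mm and 10.7 degrees, less where a joint would pass 70% of its speed; a pose out of reach is approached as far as the arm can. A call with a gripper value outside its range is refused whole. The fingers move at their own pace and stop on an object; the grip force is fixed at half the most. Time passes only in rows, so rows that do not move let the fingers close, or fill a call up. It gives the time, the measured TCP pose, the force and the opening at its end, in the units of the state.
- sense(): the state, without advancing time (a new reading comes with each control period).
- capture(name): name is "scene" or "top" or "wrist"; returns a dict with "color" (420x560x3 uint8, blue, green, red), "vertical_fov" (degrees; the focal length in pixels is half the picture's height over the tangent of half this angle, whatever the lens; pixels are square), "cx", "cy" (the principal point, pixels), "R" (3x3) and "t" (3): a world point X has camera coordinates R X + t. Camera axes: x right, y down, z forward; pixel columns grow to the right and rows downward; lengths in m; the calibration is good to about 2 mm. The wrist camera is an equidistant fisheye: a pixel r from the principal point sees the ray r / f radians off the axis. A picture is of the moment at which its call begins. There is no depth.
- finish_job(): hands the job in, once; it reports no verdict.
Trained networks look in the newest picture that a camera, given by its name, has taken for a name from the list of things; names that differ only in an ending like _2 or _b are one class to them, and where a whole thing is asked for, a point or a joint stands for the part that bears it (a point fixed in the world has none). Each returns a list of dicts, best first, with "p" (0 to 1); they miss things now and then, are a little off and sometimes report something else, mostly with a low value. They report only what shows in the picture. A call takes as long as a camera call. They do not tell look-alikes from the thing itself.
- find_in(camera, name): "xy" ([column, row] in pixels, amid what is visible of it).
The state is a dict: "time_s": time; "joints": joint angles; "joint_velocities": joint speeds; "effort": joint torques, N m; "tcp_pos": TCP position; "ee_rot": TCP orientation; "wrist_force": force on the tool from outside, world axes, zero at the start; "moment": the same for the moment, N m; "gripper_width": opening from 0.0 (shut) to 1.0 (fully open).
Only numpy, scipy, OpenCV 4.12 (cv2) and the standard library are available. Lean on these libraries where they do the work, as an engineer would, in place of code of your own. Each camera call takes 0.05 s, during which the arm holds its last target. There are 200 camera calls.

## Task

Take the largest wheel rim out of the slanted walnut stand and stand it upright in one of the two slots of the wire rack inside the open dust box, setting it down rather than dropping it. Then bring the dust box's spring-closing flap down and ease it fully shut, keeping it in check all the way so that it does not slam. Leave the two small rims in the stand and do not disturb the toy taxi, the dog figure or the screwdriver.

Things in the scene. Friction and masses are not known exactly. Their poses are not given: they have to be found in the camera images.
- rim_large_center (a point): Centre of the largest wheel rim, a flat tin disc 90 mm across, 10 mm thick, 50 to 100 g. x axis = axle (normal to the disc); z axis lies in the disc. It starts in one of the stand's three slots, its top leaning 30 degrees towards the stand's -x (robot side), z pointing up the slope. Fins hold its lower part up to about 12 mm below the centre; pull it out along its z.
- rim_small_a_center (a point): Centre of a small wheel rim, 64 mm across, 10 mm thick; x axis = axle. It stands in another slot of the stand, leaning the same way, and stays there.
- rim_small_b_center (a point): Centre of the other small wheel rim, 64 mm across, 10 mm thick; x axis = axle. It stands in another slot of the stand, leaning the same way, and stays there.
- stand: Slotted walnut stand, fixed, 220 mm (x) by 100 mm (y), about 50 mm high; origin at the centre of its underside. Three slots 13 mm wide, 60 mm apart along x, each leaning 30 degrees from vertical towards -x. About 42 mm is clear between neighbouring rims, measured along the axle: open the fingers only part-way there.
- dustbox: Open-topped walnut box, fixed, 206 mm (x) by 120 mm (y), walls 102 mm high, 6 mm thick; origin at the centre of its underside. Flap hinged on the +y wall. Inside, a wire rack: two bars along x at y = +-25 mm with upright 6 mm tines (tops at z = 48 mm) that form two slots 14 mm wide, at x = -25 and +25 mm. A rim stands in a slot on the two bars with its axle along x.
- slot_near (a point): Where the centre of the large rim is when it stands in the rack slot at the box's x = -25 mm: 52 mm above the bench, the rim's top then at 97 mm, just below the top of the walls. Axes as those of the box.
- slot_far (a point): The same for the other rack slot, at the box's x = +25 mm. Either slot will do.
- flap (a joint): Flap angle, rad: 0 shut (level on the box), 2.5 fully open (leaning out on the hinge side, at rest on its stop). Steel plate 210 by 124 mm, 5 mm thick, 0.35 kg. Brought below about 2.1 rad, its spring and weight throw it shut (0.35 N m near shut, 2 N at the bar): let go more than about 0.04 rad (7 mm at the bar) before shut, it can slam. Above 3 rad/s (0.5 m/s at the bar) is a slam.
- flap_bar (a point): Middle of the brass pull bar at the flap's free edge: round, 10 mm thick, 90 mm long between its two stalks, along the box's x axis. 170 mm from the hinge line along the flap and 10 mm above it when shut; 40 mm clear between bar and flap edge. Height 112 mm shut (box's -y side), about 195 mm open (+y side). Turns with the flap about the hinge.
- flap_hinge (a point): Middle of the flap's hinge line, at the top of the box's +y wall, 102 mm above the bench; the hinge line runs along the box's x axis.
- taxi: Yellow tin toy taxi, 130 mm long, 68 mm high, loose on the bench; a bystander. Origin at its underside.
- dog: Pewter-grey tin dog figure, 90 mm long, 66 mm high, loose; a bystander. Origin at its underside.
- screwdriver: Steel jeweller's screwdriver with a brass ferrule, 145 mm long, 10 mm thick, lying on the bench along its x axis; a bystander. Origin at its underside.
Things that resemble listed ones, but are neither listed nor needed, are in the scene too. Leave any pink or purple look-alike of the part that bears rim_large_center alone.

How it is judged (in metres and radians):
On the way, in this order (a step that is already met when the one before it is completed fails the run):
1. the large rim stands upright in a rack slot, released, with the flap still open ((distance between rim_large_center and slot_near below 0.008 m or distance between rim_large_center and slot_far below 0.008 m) and angle between the x axis of rim_large_center and the x axis of dustbox, either way round below 0.2 rad and contact force between the fingers and rim_large below 0.1 N and value of joint flap above 1.2 rad), for 0.2 s.
2. the flap is fully shut (value of joint flap below 0.03 rad), for 0.2 s.
At the end, for the whole second after the job is handed in: The large rim stands in one of the two rack slots of the dust box (centre within 8 mm of the slot's point, axle within 0.2 rad of the box's x axis), at rest, and the flap is shut (below 0.03 rad). The small rims, taxi, dog and screwdriver are where they were (within 20 mm) ((distance between rim_large_center and slot_near below 0.008 m or distance between rim_large_center and slot_far below 0.008 m) and angle between the x axis of rim_large_center and the x axis of dustbox, either way round below 0.2 rad and linear speed of rim_large below 0.02 m/s and value of joint flap below 0.03 rad); the robot touches nothing.
It fails at once if the flap slams: it swings shut faster than 3 rad/s (velocity of joint flap below -3 rad/s).
It fails at once if the large rim is dropped from more than about 20 mm (contact force between the fingers and rim_large below 0.05 N and linear speed of rim_large above 0.6 m/s).
It fails at once if a small rim is moved by more than 20 mm (distance of any of rim_small_a_center, rim_small_b_center from where it was at the start of the episode above 0.02 m).
It fails at once if the taxi, the dog or the screwdriver is moved by more than 20 mm (distance of any of taxi, dog, screwdriver from where it was at the start of the episode above 0.02 m).
It also fails if it takes over 69 s, if anything falls off the work surface, if the arm or the gripper's body presses on something with over 40 N, if the wrist force passes 120 N, or if a joint passes its speed limit or range.

## Working session

There is one attempt and no reset: what is moved stays moved. The work goes in short steps, Python scripts to look and compute and a shell command to move; the robot and the scene stay as the last step left them, time stands still between calls to the robot, and variables do not carry over. Pictures are saved under pics/ and viewed, about 8 in all and at most 12, crops included, and the job is handed in when it is done.

```bash
mkdir -p pics; ls; cat > h.py <<'E'
import numpy as np, cv2
from station import sense, capture, find_in
def f(c): return 210/np.tan(np.radians(c['vertical_fov']/2))
def proj(c,X):
    p=np.array(c['R'])@np.array(X,float)+np.array(c['t']); return np.array([c['cx']+f(c)*p[0]/p[2], c['cy']+f(c)*p[1]/p[2]])
def ray(c,uv):
    R=np.array(c['R']);d=np.array([(uv[0]-c['cx'])/f(c),(uv[1]-c['cy'])/f(c),1]);return -R.T@np.array(c['t']),R.T@d
def onz(c,uv,z):
    o,d=ray(c,uv);return o+d*(z-o[2])/d[2]
def tri(c1,p1,c2,p2):
    o,d=ray(c1,p1);q,e=ray(c2,p2);s=np.linalg.lstsq(np.c_[d,-e],q-o,rcond=None)[0]
    a=o+d*s[0];b=q+e*s[1];return (a+b)/2,np.linalg.norm(a-b)
E
python3 - <<'E'
from h import *
import pickle
C={n:capture(n) for n in('scene','top')}
pickle.dump(C,open('c0.pkl','wb'))
np.set_printoptions(precision=3,suppress=True)
for n in C: cv2.imwrite(f'pics/{n}0.png',C[n]['color'])
for n in C:
  o,d=ray(C[n],(280,210));print(n,o,d,f(C[n]))
  for k in['rim_large_center','rim_small_a_center','stand','dustbox','slot_near','flap','flap_bar','flap_hinge','taxi','dog','screwdriver']:
    try:print(n,k,[(np.round(r['xy']).tolist(),round(r['p'],2)) for r in find_in(n,k)])
    except Exception as e:print(k,e)
E
```

```text
pics
scene [0.837 0.324 0.779] [-0.322 -0.491 -0.81 ] 399.328222097341
scene rim_large_center [([176.0, 206.0], 0.84), ([234.0, 170.0], 0.74), ([196.0, 162.0], 0.55)]
scene rim_small_a_center [([273.0, 156.0], 0.8), ([357.0, 312.0], 0.68), ([253.0, 164.0], 0.41)]
scene stand [([244.0, 182.0], 0.65)]
scene dustbox [([336.0, 286.0], 0.81), ([232.0, 338.0], 0.72)]
scene slot_near [([338.0, 290.0], 0.62)]
scene flap [([354.0, 310.0], 0.9)]
scene flap_bar [([355.0, 309.0], 0.94)]
scene flap_hinge [([357.0, 310.0], 0.86), ([253.0, 166.0], 0.72)]
scene taxi [([233.0, 338.0], 0.86)]
scene dog [([187.0, 250.0], 0.73), ([334.0, 286.0], 0.22)]
scene screwdriver [([335.0, 288.0], 0.69), ([332.0, 194.0], 0.66)]
top [ 0.503 -0.133  0.865] [ 0.093  0.035 -0.995] 407.3149005052583
top rim_large_center [([369.0, 212.0], 0.91), ([375.0, 141.0], 0.86), ([425.0, 191.0], 0.71), ([300.0, 177.0], 0.66)]
top rim_small_a_center [([366.0, 268.0], 0.65)]
top stand [([358.0, 229.0], 0.89)]
top dustbox [([164.0, 206.0], 0.58), ([366.0, 271.0], 0.19)]
top slot_near [([158.0, 208.0], 0.76), ([369.0, 240.0], 0.64)]
top flap [([126.0, 199.0], 0.63)]
top flap_bar [([125.0, 196.0], 0.62)]
top flap_hinge [([124.0, 200.0], 0.78)]
top taxi [([206.0, 123.0], 0.72)]
top dog [([306.0, 117.0], 0.65)]
top screwdriver [([281.0, 295.0], 0.6)]
```

View pics/scene0.png

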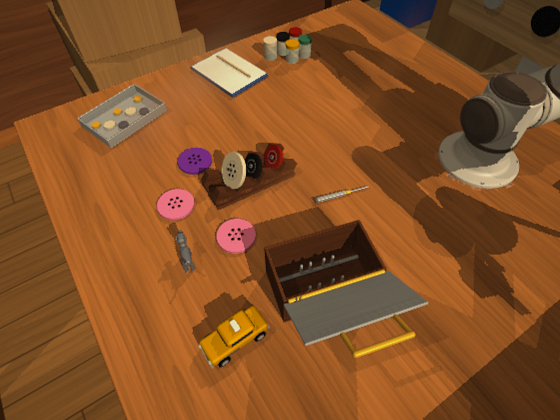

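View pics/top0.png

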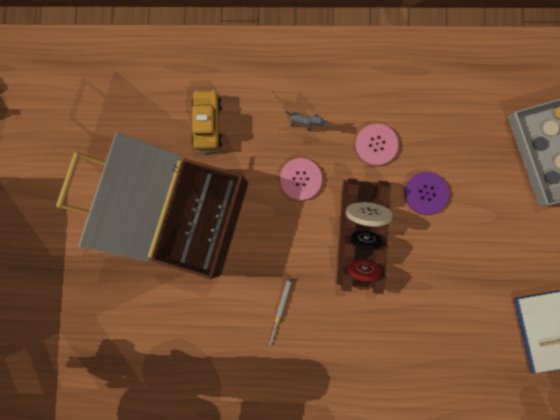

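The scene picture shows the cream disc at (234,170) in the stand, with black (253,164) and red (273,156) smaller rims beside it. Pink discs (176,206) and (236,236) and a purple disc (195,160) lie loose on the bench as look-alikes. The dust box is at (330,265), its flap open with the bar at (385,345). In the top picture the cream rim is at (369,212), the box at (200,215) and the bar at (68,182).

Candidates for the large rim are cream, pink ×2 and purple. Cream fits: it is in the stand, it is the largest, and it is not pink or purple. I'll enlarge to confirm and to measure corners.

```bash
python3 - <<'E'
from h import *
import pickle
C=pickle.load(open('c0.pkl','rb'))
def crop(n,x,y,w,h,s):
    I=cv2.resize(C[n]['color'][y:y+h,x:x+w],None,fx=s,fy=s,interpolation=cv2.INTER_CUBIC)
    for g in range(-(-x//10)*10,x+w,10): 
        cv2.line(I,(int((g-x+.5)*s),0),(int((g-x+.5)*s),4 if g%50 else 12),(255,255,255),1)
        if g%20==0: cv2.putText(I,str(g),(int((g-x+.5)*s)-9,22),0,.33,(255,255,255),1)
    for g in range(-(-y//10)*10,y+h,10):
        cv2.line(I,(0,int((g-y+.5)*s)),(4,int((g-y+.5)*s)),(255,255,255),1)
        if g%20==0: cv2.putText(I,str(g),(6,int((g-y+.5)*s)+4),0,.33,(255,255,255),1)
    return cv2.convertScaleAbs(I,alpha=1.5,beta=15)
cv2.imwrite('pics/a.png',crop('top',50,120,205,165,3.6))
cv2.imwrite('pics/b.png',crop('scene',255,215,180,150,4))
a=crop('top',325,170,80,130,4.5);b=crop('scene',195,130,110,85,4)
M=np.zeros((585,800,3),np.uint8);M[:a.shape[0],:a.shape[1]]=a;M[:b.shape[0],360:360+b.shape[1]]=b;cv2.imwrite('pics/c.png',M)
s=sense();print(np.round(s['ee_rot'],3),s['tcp_pos'])
for n in C:print(n,[np.round(proj(C[n],p)) for p in([.5,0,0],[.6,0,0],[.5,.1,0])])
E
```

```text
[[-0.383 -0.924  0.   ]
 [-0.924  0.383 -0.   ]
 [ 0.    -0.    -1.   ]] [0.23920109 0.57739775 0.22255446]
scene [array([327., 249.]), array([290., 271.]), array([356., 283.])]
top [array([231., 248.]), array([232., 202.]), array([184., 247.])]
```

View pics/a.png

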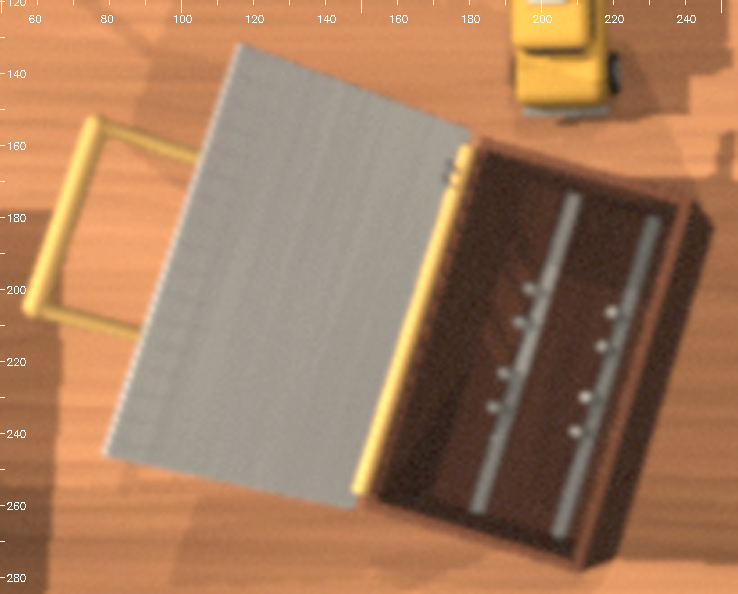

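View pics/b.png

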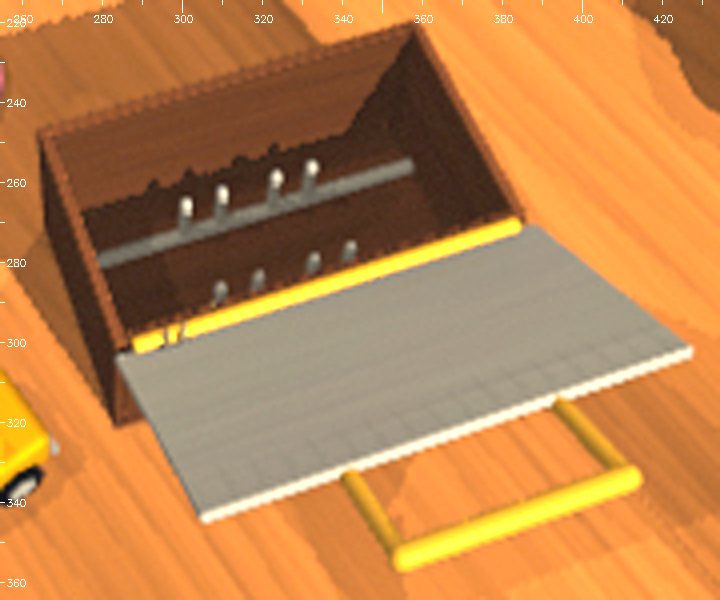

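View pics/c.png

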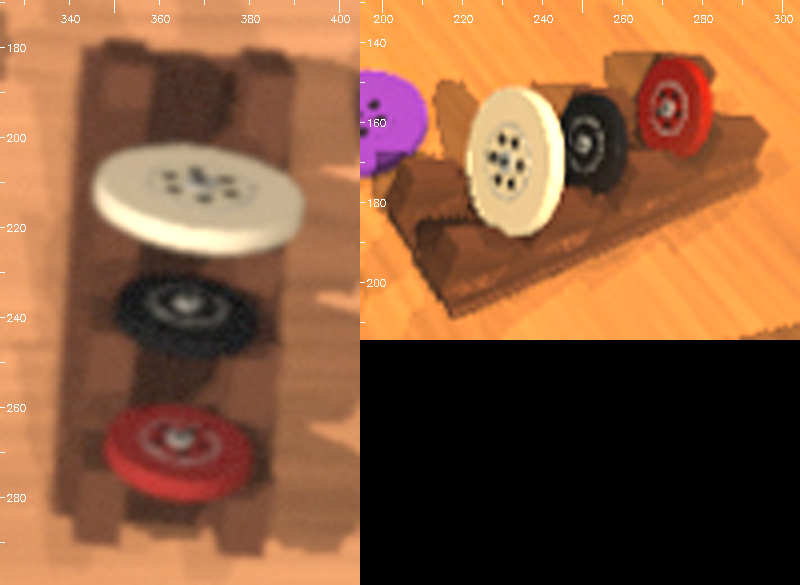

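The enlarged crops confirm that the cream disc is the largest in the stand (top 369,210; scene 231,169), with the black and red rims smaller. The tines, box corners and bar are clear. Next I fit the poses.

```bash
cat > fit.py <<'E'
from h import *
import pickle
from scipy.optimize import least_squares
np.set_printoptions(precision=4,suppress=True)
C=pickle.load(open('c0.pkl','rb'))
A=lambda X,Y:(X/3.6+49.5,Y/3.6+119.5)
B=lambda X,Y:(X/4+254.5,Y/4+214.5)
xs=[35,15,-15,-35]
P=[]
for r,y,c,n in[([(530,288),(518,322),(503,373),(492,407)],25,A,'top'),([(612,311),(601,346),(585,397),(574,432)],-25,A,'top'),([(221,288),(259,275),(315,260),(350,246)],25,B,'scene'),([(186,205),(222,192),(277,177),(312,166)],-25,B,'scene')]:
    for p,x in zip(r,xs):P.append((n,c(*p),(x,y,47)))
P+=[('top',A(690,200),(103,-60,102)),('top',A(580,570),(-103,-60,102)),('scene',B(42,132),(103,-60,102)),('scene',B(417,27),(-103,-60,102))]
b0=len(P)
def bar(th,x): return (x, 60-170*np.cos(th)+10*np.sin(th)*1, 102+170*np.sin(th)+10*np.cos(th))
for n,p,x in[('top',A(95,124),45),('top',A(32,307),-45),('scene',B(403,553),45),('scene',B(630,480),-45)]:P.append((n,p,('b',x)))
def W(q,l):
    c,s=np.cos(q[2]),np.sin(q[2]);l=np.array(l)/1e3;return np.array([q[0]+c*l[0]-s*l[1],q[1]+s*l[0]+c*l[1],l[2]])
def res(q,raw=False):
    o=[proj(C[n],W(q,bar(q[3],l[1]) if l[0]=='b' else l))-p for n,p,l in P]
    return np.array(o) if raw else np.ravel(o)
r=least_squares(res,[.6,.15,.3,2.5],loss='soft_l1');q=r.x
if __name__=='__main__':
    print('box',q,np.degrees(q[2]));print(res(q,True).T)
    D=lambda X,Y:(X/4.5+324.5,Y/4.5+169.5);E=lambda X,Y:((X-360)/4+194.5,Y/4+129.5)
    H=[tri(C['top'],D(*a),C['scene'],E(*b)) for a,b in[((200,180),(505,160)),((187,303),(584,144)),((181,438),(668,107))]]
    for h in H:print('hub',h)
    d=H[0][0]-H[2][0];print('yaw',np.degrees(np.arctan2(d[1],d[0])))
    # stand long edge midpoints top, left & right edges at z~?
    for z in(.0,.05):
        L=[onz(C['top'],D(*p),z) for p in((82,55),(55,510))];d=L[0]-L[1];print(z,np.degrees(np.arctan2(d[1],d[0])),L)
E
python3 fit.py
```

```text
box [ 0.5589  0.0532 -0.2572  2.5227] -14.734898732259076
[[-1.2609 -0.8002 -0.9636 -0.8087 -0.6425 -0.4236 -0.2549 -0.0639  0.5153
   0.3854  0.2842  0.6974  0.3719  0.4565  0.1871  0.328   0.1874 -0.5309
  -1.2722  0.5936  1.0751  1.7758  0.1013 -0.7695]
 [-0.6951 -0.7318 -0.7184 -0.6633 -0.4401 -0.7105 -0.6304 -0.8083 -0.3438
  -0.0732 -0.7424 -0.156  -0.8785 -0.4128 -0.7943 -0.7692 -1.8533  0.5034
  -1.0834 -2.7964  0.6112  0.2526  0.9423 -0.8111]]
hub (array([ 0.5826, -0.2805,  0.0578]), np.float64(0.00015050149014796916))
hub (array([ 0.5293, -0.278 ,  0.0417]), np.float64(0.0004732873555184525))
hub (array([ 0.4693, -0.2752,  0.0423]), np.float64(0.00019873584455926396))
yaw -2.693124608911182
0.0 -2.9059638375092556 [array([ 0.647 , -0.2353,  0.    ]), array([ 0.4332, -0.2244,  0.    ])]
0.05 -2.9059638375092542 [array([ 0.6387, -0.2294,  0.05  ]), array([ 0.4372, -0.2192,  0.05  ])]
```

```bash
cat > plan.py <<'E'
from h import *
from fit import q,W,bar
from scipy.linalg import fractional_matrix_power as fmp
from scipy.spatial.transform import Rotation as Ro
np.set_printoptions(precision=2,suppress=True)
def hom(p,R): T=np.eye(4);T[:3,:3]=R;T[:3,3]=p;return T
def now():
    s=sense();return hom(s['tcp_pos'],np.array(s['ee_rot']))
def Rzx(z,x):
    z=np.array(z,float)/np.linalg.norm(z);x=np.array(x,float);x-=z*(x@z);x/=np.linalg.norm(x);return np.c_[x,np.cross(z,x),z]
def plan(T0,T1,N):
    S=np.real(fmp(np.linalg.inv(T0)@T1,1/N));w=np.degrees(Ro.from_matrix(S[:3,:3]).as_rotvec())
    print(N,'rows of',S[:3,3]*1e3,w)
    T=T0.copy();o=[]
    for i in range(N):
        T=T@S
        if i%max(1,N//5)==0:o.append(T[:3,3].round(3).tolist())
    print(' path',o)
ps=np.radians(-2.8);e=np.array([np.cos(ps),np.sin(ps),0]);n=e*.866+np.array([0,0,.5]);rz=-.5*e+np.array([0,0,.866])
c0=np.array([.578,-.280,.055]);Rg=Rzx(-rz,-n)
ey=q[2];bx=np.array([np.cos(ey),np.sin(ey),0]);by=np.array([-bx[1],bx[0],0]);Rb=Rzx([0,0,-1],-bx)
E
python3 - <<'E'
from plan import *
T0=now();way=hom([.40,.15,.33],Rzx([0,0,-1],-n));pre=hom(c0+.112*rz,Rg)
print(pre[:3,3])
plan(T0,way,10);plan(way,pre,10)
E
```

```text
[ 0.52 -0.28  0.15]
10 rows of [ 12.79 -46.92 -10.74] [-0.   -0.    7.03]
 path [[0.278, 0.548, 0.233], [0.342, 0.475, 0.255], [0.387, 0.389, 0.276], [0.41, 0.295, 0.298], [0.409, 0.198, 0.319]]
10 rows of [ -9.84 -42.08  20.88] [ 0. -3.  0.]
 path [[0.408, 0.107, 0.309], [0.427, 0.022, 0.269], [0.449, -0.063, 0.232], [0.476, -0.149, 0.197], [0.506, -0.234, 0.166]]
```

```bash
python3 -m creep '[[12.8,-46.9,-10.7,0,0,7,0.38],[12.8,-46.9,-10.7,0,0,7,0.38],[12.8,-46.9,-10.7,0,0,7,0.38],[12.8,-46.9,-10.7,0,0,7,0.38],[12.8,-46.9,-10.7,0,0,7,0.38],[12.8,-46.9,-10.7,0,0,7,0.38],[12.8,-46.9,-10.7,0,0,7,0.38],[12.8,-46.9,-10.7,0,0,7,0.38],[12.8,-46.9,-10.7,0,0,7,0.38],[12.8,-46.9,-10.7,0,0,7.3,0.38]]'
python3 -c "
from plan import *
plan(now(),hom(c0+.112*rz,Rg),9)"
```

```text
time_s: 2.45
tcp_pos: [0.4007, 0.1486, 0.33]
ee_rot: [[-0.999, 0.053, 0.0], [0.053, 0.999, 0.0], [-0.0, 0.0, -1.0]]
wrist_force: [1.2, 0.0, -0.0]
gripper_width: 0.379
9 rows of [-11.03 -46.57  23.16] [-0.01 -3.33 -0.03]
 path [[0.409, 0.101, 0.307], [0.419, 0.054, 0.284], [0.43, 0.007, 0.263], [0.443, -0.04, 0.242], [0.456, -0.087, 0.222], [0.471, -0.135, 0.203], [0.487, -0.182, 0.185], [0.504, -0.23, 0.168], [0.522, -0.277, 0.152]]
```

```bash
python3 -m creep '[[-11,-46.5,23.1,0,-3.33,0,0.38],[-11,-46.5,23.1,0,-3.33,0,0.38],[-11,-46.5,23.1,0,-3.33,0,0.38],[-11,-46.5,23.1,0,-3.33,0,0.38],[-11,-46.5,23.1,0,-3.33,0,0.38],[-11,-46.5,23.1,0,-3.33,0,0.38],[-11,-46.5,23.1,0,-3.33,0,0.38],[-11,-46.5,23.1,0,-3.33,0,0.38],[-11,-46.5,23.1,0,-3.33,0,0.38],[0,0,0,0,0,0,0.38]]'
python3 - <<'E'
from plan import *
T=now();plan(T,hom(c0+.012*rz,Rg),9)
c=capture('wrist');I=c['color'].copy();F=f(c);R=np.array(c['R']);t=np.array(c['t'])
def fp(X):
    p=R@X+t;th=np.arctan2(np.hypot(p[0],p[1]),p[2]);a=np.arctan2(p[1],p[0]);return np.array([c['cx']+F*th*np.cos(a),c['cy']+F*th*np.sin(a)])
def fray(uv):
    d=(np.array(uv)-[c['cx'],c['cy']])/F;th=np.linalg.norm(d);v=np.r_[d/th*np.sin(th),np.cos(th)];return -R.T@t,R.T@v
yy=np.cross(rz,n)
for off,col in((.005,(0,255,0)),(-.005,(255,0,0))):
    pts=[fp(c0+off*n+.045*(np.cos(a)*rz+np.sin(a)*yy)) for a in np.linspace(0,6.28,40)]
    cv2.polylines(I,[np.int32(pts)],True,col,1)
print('ctr',fp(c0),fp(c0+.045*rz),[ (r['xy'],r['p']) for r in find_in('wrist','rim_large_center')])
cv2.imwrite('pics/w1.png',cv2.resize(I,None,fx=1.4,fy=1.4))
E
```

```text
time_s: 3.7
tcp_pos: [0.5227, -0.2781, 0.1504]
ee_rot: [[-0.866, 0.055, 0.497], [0.048, 0.998, -0.026], [-0.498, 0.001, -0.867]]
wrist_force: [0.4, 0.3, 0.3]
gripper_width: 0.384
9 rows of [-0.04  0.1  10.92] [-0.01 -0.02 -0.04]
 path [[0.528, -0.278, 0.141], [0.534, -0.278, 0.131], [0.539, -0.279, 0.122], [0.545, -0.279, 0.113], [0.55, -0.279, 0.103], [0.556, -0.279, 0.094], [0.561, -0.279, 0.084], [0.567, -0.28, 0.075], [0.572, -0.28, 0.065]]
ctr [279.19 212.73] [279.29 230.18] [([261.5, 291.8], 0.94), ([192.7, 174.8], 0.88), ([281.4, 213.6], 0.86), ([256.6, 76.4], 0.7)]
```

View pics/w1.png

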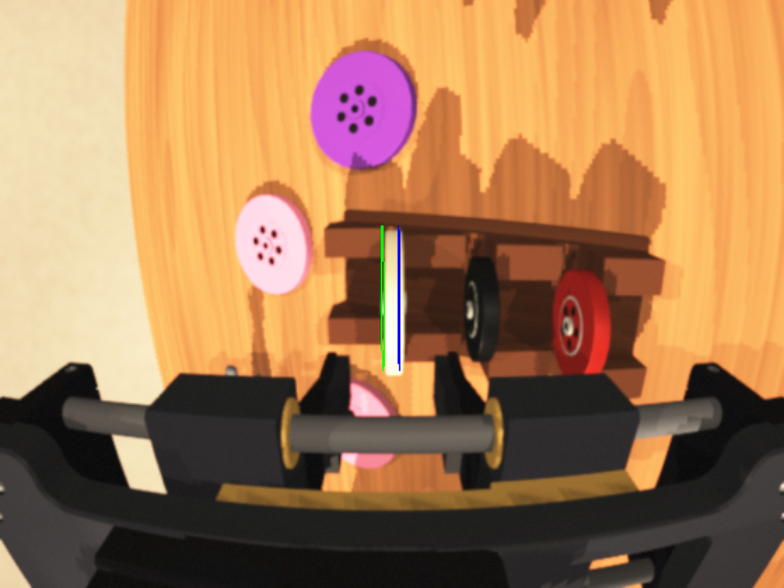

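The overlay matches the cream rim at (394,300) to within about 2 mm towards tool +x. I'll correct by 2 mm, go down and close.

```bash
python3 -m creep '[[1,0,10.5,0,0,0,0.38],[1,0,10.5,0,0,0,0.38],[0,0,10.5,0,0,0,0.38],[0,0,10.5,0,0,0,0.38],[0,0,10.5,0,0,0,0.38],[0,0,10.5,0,0,0,0.38],[0,0,10.5,0,0,0,0.38],[0,0,10.5,0,0,0,0.38],[0,0,7,0,0,0,0.38],[0,0,7,0,0,0,0.38]]'
python3 -m creep '[[0,0,0,0,0,0,0.2],[0,0,0,0,0,0,0],[0,0,0,0,0,0,0],[0,0,0,0,0,0,0],[0,0,0,0,0,0,0],[0,0,0,0,0,0,0],[0,0,0,0,0,0,0],[0,0,-2,0,0,0,0],[0,0,-4,0,0,0,0],[0,0,-6,0,0,0,0]]'
```

```text
time_s: 5.05
tcp_pos: [0.5703, -0.2772, 0.0658]
ee_rot: [[-0.865, 0.049, 0.499], [0.042, 0.999, -0.025], [-0.5, -0.0, -0.866]]
wrist_force: [-0.2, 0.4, -0.7]
gripper_width: 0.386
time_s: 6.3
tcp_pos: [0.564, -0.2768, 0.0768]
ee_rot: [[-0.865, 0.049, 0.499], [0.042, 0.999, -0.025], [-0.5, -0.0, -0.866]]
wrist_force: [1.0, -0.1, -1.2]
gripper_width: 0.114
```

```bash
python3 -m creep '[[0,0,-8,0,0,0,0],[0,0,-10,0,0,0,0],[0,0,-10,0,0,0,0],[0,0,-12,0,0,0,0],[0,0,-14,0,0,0,0],[0,0,-16,0,0,0,0],[0,0,-16,0,0,0,0],[0,0,-16,0,0,0,0],[0,0,-16,0,0,0,0],[0,0,-16,0,0,0,0]]'
python3 - <<'E'
from plan import *
T=now();s=W(q,(-25,0,0));print(s)
plan(T,hom(np.r_[s[:2],.22],Rb),18)
E
```

```text
time_s: 7.55
tcp_pos: [0.4966, -0.2735, 0.1936]
ee_rot: [[-0.865, 0.049, 0.499], [0.042, 0.999, -0.025], [-0.5, -0.0, -0.866]]
wrist_force: [0.5, 0.1, -0.0]
gripper_width: 0.117
[0.53 0.06 0.  ]
18 rows of [ 0.25 18.67 -1.43] [0.17 1.66 0.65]
 path [[0.497, -0.255, 0.195], [0.498, -0.199, 0.199], [0.502, -0.143, 0.203], [0.508, -0.087, 0.208], [0.516, -0.032, 0.212], [0.526, 0.023, 0.217]]
```

```bash
python3 -m creep '[[0.4,33.6,-2.6,0.3,3,1.17,0],[0.4,33.6,-2.6,0.3,3,1.17,0],[0.4,33.6,-2.6,0.3,3,1.17,0],[0.4,33.6,-2.6,0.3,3,1.17,0],[0.4,33.6,-2.6,0.3,3,1.17,0],[0.4,33.6,-2.6,0.3,3,1.17,0],[0.4,33.6,-2.6,0.3,3,1.17,0],[0.4,33.6,-2.6,0.3,3,1.17,0],[0.4,33.6,-2.6,0.3,3,1.17,0],[0.4,33.6,-2.6,0.3,3,1.17,0]]'
python3 - <<'E'
from plan import *
T=now();s=W(q,(-25,0,0))
plan(T,hom(np.r_[s[:2],.16],Rb),5)
c=capture('wrist');I=c['color'].copy();F=f(c);R=np.array(c['R']);t=np.array(c['t'])
def fp(X):
    p=R@X+t;th=np.arctan2(np.hypot(p[0],p[1]),p[2]);a=np.arctan2(p[1],p[0]);return np.array([c['cx']+F*th*np.cos(a),c['cy']+F*th*np.sin(a)])
for x in(35,15,-15,-35):
  for y in(25,-25):
    u=fp(W(q,(x,y,47)));cv2.circle(I,tuple(int(v*16) for v in u),24,(0,255,0),1,shift=4)
for x in(-103,103): cv2.circle(I,tuple(np.int32(fp(W(q,(x,-60,102))))),2,(0,0,255),1)
cen=T[:3,3]+.0132*T[:3,2]
for off,col in((.005,(255,0,255)),(-.005,(255,0,0))):
    pts=[fp(cen+off*T[:3,0]+.045*(np.cos(a)*T[:3,2]+np.sin(a)*T[:3,1])) for a in np.linspace(0,6.28,40)]
    cv2.polylines(I,[np.int32(pts)],True,col,1)
I=I[70:370,80:480];cv2.imwrite('pics/w2.png',cv2.resize(I,None,fx=2,fy=2,interpolation=cv2.INTER_CUBIC))
E
```

```text
time_s: 8.8
tcp_pos: [0.5339, 0.0606, 0.2204]
ee_rot: [[-0.967, 0.255, -0.003], [0.255, 0.967, 0.003], [0.003, 0.002, -1.0]]
wrist_force: [0.6, 0.5, -0.1]
gripper_width: 0.115
5 rows of [-0.24 -0.18 12.07] [ 0.02 -0.04 -0.01]
 path [[0.534, 0.06, 0.208], [0.534, 0.06, 0.196], [0.534, 0.06, 0.184], [0.535, 0.06, 0.172], [0.535, 0.06, 0.16]]
```

View pics/w2.png

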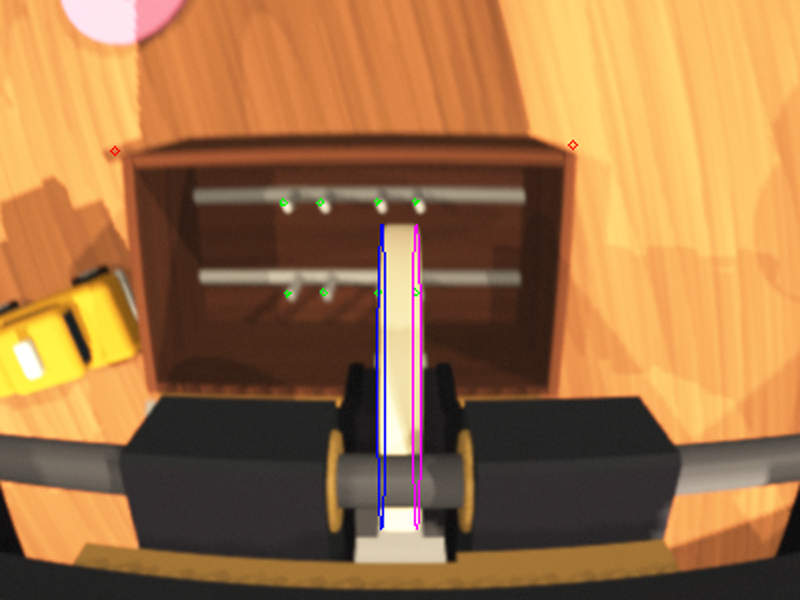

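Tines sit within about 1 mm of the prediction (visible ones near (381,206) and (419,206)) and the rim at (400,380) lies between them. Descending.

```bash
python3 -m creep '[[0,1,12,0,-0.17,0,0],[0,0,12,0,0,0,0],[0,0,12,0,0,0,0],[0,0,12,0,0,0,0],[0,0,12,0,0,0,0],[0,0,12,0,0,0,0],[0,0,12,0,0,0,0],[0,0,12,0,0,0,0],[0,0,12,0,0,0,0],[0,0,8,0,0,0,0]]'
python3 -m creep '[[0,0,4,0,0,0,0],[0,0,4,0,0,0,0],[0,0,4,0,0,0,0],[0,0,4,0,0,0,0],[0,0,4,0,0,0,0],[0,0,4,0,0,0,0],[0,0,3,0,0,0,0],[0,0,2,0,0,0,0],[0,0,0,0,0,0,0],[0,0,0,0,0,0,0]]'
```

```text
time_s: 10.1
tcp_pos: [0.534, 0.0607, 0.1026]
ee_rot: [[-0.967, 0.254, 0.0], [0.254, 0.967, 0.001], [0.0, 0.001, -1.0]]
wrist_force: [-0.1, -0.2, 0.3]
gripper_width: 0.114
time_s: 11.35
tcp_pos: [0.5343, 0.0608, 0.0746]
ee_rot: [[-0.967, 0.254, 0.001], [0.254, 0.967, 0.002], [-0.001, 0.002, -1.0]]
wrist_force: [0.2, 0.1, -0.4]
gripper_width: 0.117
```

```bash
python3 -m creep '[[0,0,1.5,0,0,0,0],[0,0,1.5,0,0,0,0],[0,0,1.5,0,0,0,0],[0,0,1.5,0,0,0,0],[0,0,1,0,0,0,0],[0,0,1,0,0,0,0],[0,0,1,0,0,0,0],[0,0,0,0,0,0,0],[0,0,0,0,0,0,0],[0,0,0,0,0,0,0]]'
```

```text
time_s: 12.6
tcp_pos: [0.5342, 0.0608, 0.0656]
ee_rot: [[-0.967, 0.254, 0.001], [0.254, 0.967, 0.002], [-0.0, 0.002, -1.0]]
wrist_force: [-0.3, 0.5, -0.0]
gripper_width: 0.111
```

```bash
python3 -m creep '[[0,0,1,0,0,0,0],[0,0,1,0,0,0,0],[0,0,1,0,0,0,0],[0,0,0,0,0,0,0],[0,0,0,0,0,0,0],[0,0,0,0,0,0,0],[0,0,0,0,0,0,0],[0,0,0,0,0,0,0],[0,0,0,0,0,0,0],[0,0,0,0,0,0,0]]'
python3 - <<'E'
from plan import *
c=capture('scene');I=c['color'].copy()
cen=W(q,(-25,0,52))
for off in(-.005,.005):
    pts=[proj(c,cen+off*bx+.045*(np.cos(a)*by+np.sin(a)*np.array([0,0,1]))) for a in np.linspace(0,6.28,40)]
    cv2.polylines(I,[np.int32(pts)],True,(0,255,0),1)
I=I[180:360,240:460];cv2.imwrite('pics/s2.png',cv2.resize(I,None,fx=3.3,fy=3.3,interpolation=cv2.INTER_CUBIC))
E
```

```text
time_s: 13.85
tcp_pos: [0.5346, 0.0607, 0.0644]
ee_rot: [[-0.967, 0.254, 0.002], [0.254, 0.967, 0.002], [-0.002, 0.002, -1.0]]
wrist_force: [-3.5, -0.1, 10.7]
gripper_width: 0.109
```

View pics/s2.png

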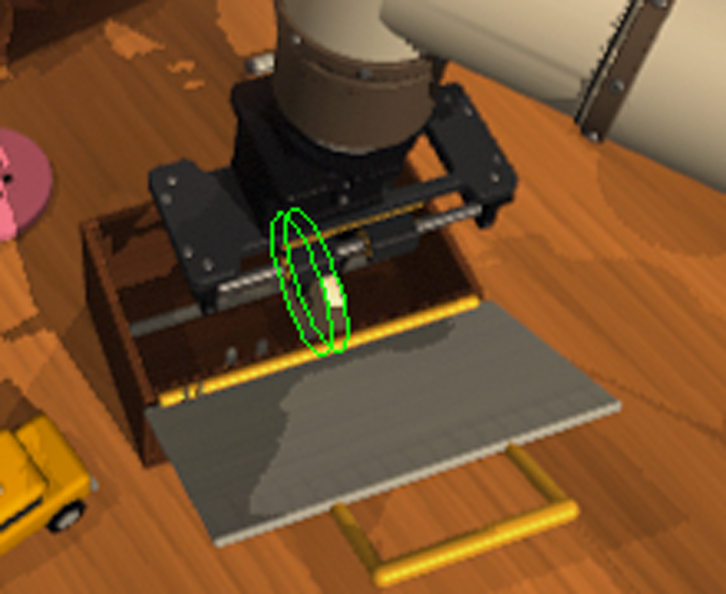

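It makes contact at the expected seated height (10.7 N at TCP z 0.0644), and the picture shows the rim (335,290) between the tines. I'll relieve the press, release and retreat upward.

```bash
python3 -m creep '[[0,0,-1,0,0,0,0],[0,0,0,0,0,0,0],[0,0,0,0,0,0,0.15],[0,0,0,0,0,0,0.2],[0,0,0,0,0,0,0.25],[0,0,0,0,0,0,0.3],[0,0,0,0,0,0,0.35],[0,0,0,0,0,0,0.35],[0,0,0,0,0,0,0.35],[0,0,0,0,0,0,0.35]]'
python3 -m creep '[[0,0,-6,0,0,0,0.35],[0,0,-10,0,0,0,0.35],[0,0,-15,0,0,0,0.35],[0,0,-20,0,0,0,0.35],[0,0,-20,0,0,0,0.35],[0,0,-25,0,0,0,0.35],[0,0,-25,0,0,0,0.35],[0,0,-25,0,0,0,0.35],[0,0,-25,0,0,0,0.35],[0,0,-29,0,0,0,0.35]]'
python3 - <<'E'
from plan import *
c=capture('wrist');I=c['color'];F=f(c);R=np.array(c['R']);t=np.array(c['t'])
def fp(X):
    p=R@X+t;th=np.arctan2(np.hypot(p[0],p[1]),p[2]);a=np.arctan2(p[1],p[0]);return np.array([c['cx']+F*th*np.cos(a),c['cy']+F*th*np.sin(a)])
I=cv2.resize(I,None,fx=2,fy=2,interpolation=cv2.INTER_CUBIC)
cen=W(q,(-25,0,52))
for off in(-.005,.005):
    pts=[fp(cen+off*bx+.045*(np.cos(a)*by+np.sin(a)*np.array([0,0,1])))*2 for a in np.linspace(0,6.28,40)]
    cv2.polylines(I,[np.int32(pts)],True,(0,255,0),1)
c2=capture('scene');J=c2['color'][200:370,250:450]
J=cv2.resize(J,None,fx=2.0,fy=2.0,interpolation=cv2.INTER_CUBIC)
M=np.zeros((480,800,3),np.uint8);K=I[150:630,340:740];M[:K.shape[0],:400]=K;M[:340,400:]=J
cv2.imwrite('pics/w3.png',M)
# bar target
for th in (q[3],2.5): print(W(q,bar(th,0)))
E
```

```text
time_s: 15.15
tcp_pos: [0.5342, 0.0608, 0.0635]
ee_rot: [[-0.967, 0.255, 0.001], [0.255, 0.967, 0.002], [-0.0, 0.002, -1.0]]
wrist_force: [-0.5, -0.2, -0.4]
gripper_width: 0.349
time_s: 16.4
tcp_pos: [0.5337, 0.0603, 0.2655]
ee_rot: [[-0.967, 0.255, 0.002], [0.255, 0.967, 0.002], [-0.001, 0.002, -1.0]]
wrist_force: [0.0, -0.6, -1.2]
gripper_width: 0.354
[0.61 0.25 0.19]
[0.61 0.25 0.2 ]
```

View pics/w3.png

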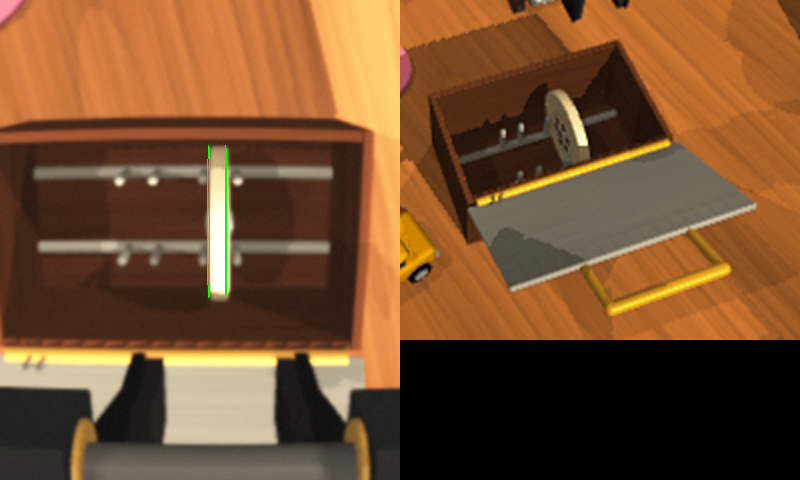

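The rim stands upright in the near slot (left panel 219,225, on the outline; right panel 570,128) and the flap is still open. Now I refine the bar position and plan.

```bash
python3 - <<'E'
from plan import *
from fit import C,A,B
np.set_printoptions(precision=4,suppress=True)
b,e=tri(C['top'],A(63.5,215.5),C['scene'],B(516.5,516.5));print('bar tri',b,e,W(q,bar(2.5,0)),W(q,bar(q[3],0)))
print(sense()['joints'],'hinge',W(q,(0,60,102)),'shut',W(q,bar(0,0)))
for s in(1,-1):
    plan(now(),hom(np.r_[b[:2],.27],Rzx([0,0,-1],s*by)),10)
E
```

```text
bar tri [0.6114 0.2515 0.1949] 0.0012632711309172567 [0.6103 0.2487 0.1957] [0.6109 0.2508 0.1925]
[ 23.7111  11.6021  -7.6507   0.0097 -70.1508 -38.4295] hinge [0.5742 0.1112 0.102 ] shut [ 0.5309 -0.0532  0.112 ]
10 rows of [12.5997 18.9601 -0.1135] [0.0657 0.0086 9.0019]
 path [[0.528, 0.082, 0.269], [0.524, 0.127, 0.269], [0.534, 0.172, 0.269], [0.557, 0.211, 0.27], [0.591, 0.241, 0.27]]
10 rows of [-16.754   15.4094  -0.0274] [-0.0086  0.0657 -8.9979]
 path [[0.556, 0.071, 0.269], [0.59, 0.101, 0.269], [0.613, 0.14, 0.27], [0.623, 0.185, 0.27], [0.619, 0.23, 0.27]]
```

```bash
python3 -m creep '[[12.6,19,0,0,0,9,0.35],[12.6,19,0,0,0,9,0.35],[12.6,19,0,0,0,9,0.35],[12.6,19,0,0,0,9,0.35],[12.6,19,0,0,0,9,0.35],[12.6,19,0,0,0,9,0.35],[12.6,19,0,0,0,9,0.35],[12.6,19,0,0,0,9,0.35],[12.6,19,0,0,0,9,0.35],[12.6,19,0,0,0,9,0.35]]'
python3 - <<'E'
from plan import *
T=now();b=np.array([.611,.2505,.195])
plan(T,hom(np.r_[b[:2],.176],Rzx([0,0,-1],by)),9)
c=capture('wrist');I=c['color'].copy();F=f(c);R=np.array(c['R']);t=np.array(c['t'])
def fp(X):
    p=R@X+t;th=np.arctan2(np.hypot(p[0],p[1]),p[2]);a=np.arctan2(p[1],p[0]);return np.array([c['cx']+F*th*np.cos(a),c['cy']+F*th*np.sin(a)])
I=cv2.resize(I,None,fx=1.4,fy=1.4,interpolation=cv2.INTER_CUBIC)
for o in(-.005,.005):
    cv2.line(I,*[tuple(np.int32(fp(b+o*by+k*bx)*1.4)) for k in(-.045,.045)],(0,255,0),1)
cv2.circle(I,tuple(np.int32(fp(T[:3,3]+.075*T[:3,2])*1.4)),3,(255,0,0),1)
cv2.imwrite('pics/w4.png',I);print(sense()['joints'])
E
```

```text
time_s: 17.75
tcp_pos: [0.6101, 0.2519, 0.2638]
ee_rot: [[0.259, 0.966, 0.0], [0.966, -0.259, 0.002], [0.002, -0.0, -1.0]]
wrist_force: [0.4, 0.2, -0.1]
gripper_width: 0.349
9 rows of [-0.13  0.14  9.76] [-0.   -0.01 -0.03]
 path [[0.61, 0.252, 0.254], [0.61, 0.252, 0.244], [0.61, 0.251, 0.235], [0.61, 0.251, 0.225], [0.611, 0.251, 0.215], [0.611, 0.251, 0.205], [0.611, 0.251, 0.196], [0.611, 0.251, 0.186], [0.611, 0.25, 0.176]]
[  36.39   24.45    9.97   -0.04  -75.4  -141.61]
```

View pics/w4.png

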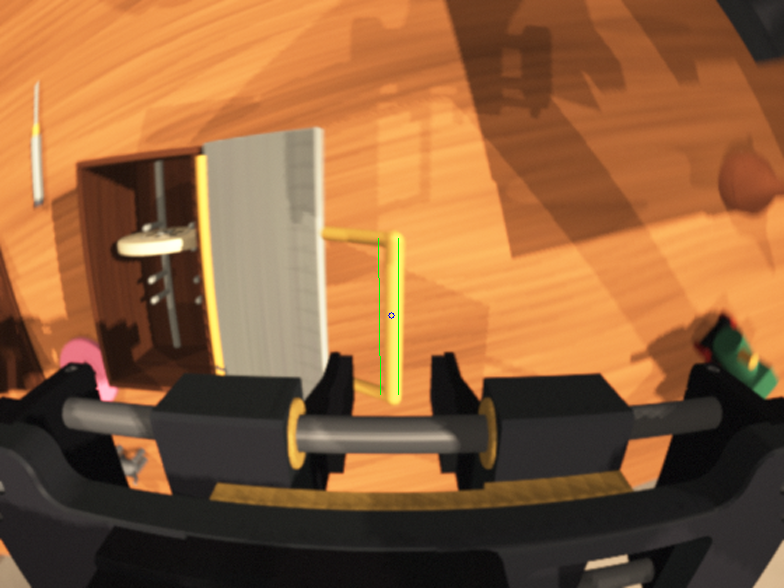

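The bar (395,318) lies about 2 mm towards +x of the tool axis, between the fingers. Shift 2 mm, go down, close.

```bash
python3 -m creep '[[2.3,0,10,0,0,0,0.35],[0,0,10,0,0,0,0.35],[0,0,10,0,0,0,0.35],[0,0,10,0,0,0,0.35],[0,0,10,0,0,0,0.35],[0,0,10,0,0,0,0.35],[0,0,10,0,0,0,0.35],[0,0,9,0,0,0,0.35],[0,0,8,0,0,0,0.35],[0,0,0,0,0,0,0.35]]'
python3 -m creep '[[0,0,0,0,0,0,0.2],[0,0,0,0,0,0,0.1],[0,0,0,0,0,0,0],[0,0,0,0,0,0,0],[0,0,0,0,0,0,0],[0,0,0,0,0,0,0],[0,0,0,0,0,0,0],[0,0,0,0,0,0,0],[0,0,0,0,0,0,0],[0,0,0,0,0,0,0]]'
python3 - <<'E'
from plan import *
T=now();g=T[:3,3]-.019*T[:3,2]
np.set_printoptions(precision=4,suppress=True)
d=g-np.r_[q[:2],0];print('grasp in box frame mm',d@bx*1e3,d@by*1e3,d[2]*1e3,'model',bar(2.5,0))
E
```

```text
time_s: 19.05
tcp_pos: [0.6103, 0.2536, 0.176]
ee_rot: [[0.255, 0.967, -0.001], [0.967, -0.255, 0.001], [0.001, -0.001, -1.0]]
wrist_force: [-0.5, -0.5, 0.1]
gripper_width: 0.347
time_s: 20.3
tcp_pos: [0.6103, 0.2524, 0.1768]
ee_rot: [[0.255, 0.967, -0.001], [0.967, -0.255, -0.0], [-0.001, -0.001, -1.0]]
wrist_force: [0.0, -5.3, -0.1]
gripper_width: 0.103
grasp in box frame mm -0.9346824636024608 205.69368448864464 195.78588897631803 model (0, np.float64(202.1791360840183), np.float64(195.7288283422033))
```

```bash
python3 - <<'E'
import numpy as np
th=2.5-np.r_[.02,.05*np.arange(1,50),2.5]
th=np.r_[2.5,np.linspace(2.5,0,51)[1:]]
y=-170*np.cos(th)+10*np.sin(th);z=170*np.sin(th)+10*np.cos(th)
for i,(a,b) in enumerate(zip(np.diff(y).round(1),-np.diff(z).round(1))):
    print(f'[{a},0,{b},0,0,0,0]',end=',' if (i+1)%10 else '\n')
E
```

```text
[-4.9,0,-7.0,0,0,0,0],[-5.2,0,-6.7,0,0,0,0],[-5.5,0,-6.5,0,0,0,0],[-5.9,0,-6.2,0,0,0,0],[-6.2,0,-5.9,0,0,0,0],[-6.4,0,-5.6,0,0,0,0],[-6.7,0,-5.2,0,0,0,0],[-7.0,0,-4.9,0,0,0,0],[-7.2,0,-4.5,0,0,0,0],[-7.4,0,-4.2,0,0,0,0]
[-7.6,0,-3.8,0,0,0,0],[-7.8,0,-3.4,0,0,0,0],[-8.0,0,-3.0,0,0,0,0],[-8.1,0,-2.6,0,0,0,0],[-8.2,0,-2.2,0,0,0,0],[-8.3,0,-1.8,0,0,0,0],[-8.4,0,-1.4,0,0,0,0],[-8.5,0,-1.0,0,0,0,0],[-8.5,0,-0.5,0,0,0,0],[-8.5,0,-0.1,0,0,0,0]
[-8.5,0,0.3,0,0,0,0],[-8.5,0,0.7,0,0,0,0],[-8.4,0,1.2,0,0,0,0],[-8.4,0,1.6,0,0,0,0],[-8.3,0,2.0,0,0,0,0],[-8.2,0,2.4,0,0,0,0],[-8.0,0,2.8,0,0,0,0],[-7.9,0,3.2,0,0,0,0],[-7.7,0,3.6,0,0,0,0],[-7.5,0,4.0,0,0,0,0]
[-7.3,0,4.4,0,0,0,0],[-7.1,0,4.7,0,0,0,0],[-6.8,0,5.1,0,0,0,0],[-6.6,0,5.4,0,0,0,0],[-6.3,0,5.7,0,0,0,0],[-6.0,0,6.0,0,0,0,0],[-5.7,0,6.3,0,0,0,0],[-5.4,0,6.6,0,0,0,0],[-5.0,0,6.9,0,0,0,0],[-4.7,0,7.1,0,0,0,0]
[-4.3,0,7.3,0,0,0,0],[-4.0,0,7.5,0,0,0,0],[-3.6,0,7.7,0,0,0,0],[-3.2,0,7.9,0,0,0,0],[-2.8,0,8.0,0,0,0,0],[-2.4,0,8.2,0,0,0,0],[-2.0,0,8.3,0,0,0,0],[-1.6,0,8.4,0,0,0,0],[-1.1,0,8.4,0,0,0,0],[-0.7,0,8.5,0,0,0,0]
```

```bash
python3 -m creep '[[-4.9,0,-7.0,0,0,0,0],[-5.2,0,-6.7,0,0,0,0],[-5.5,0,-6.5,0,0,0,0],[-5.9,0,-6.2,0,0,0,0],[-6.2,0,-5.9,0,0,0,0],[-6.4,0,-5.6,0,0,0,0],[-6.7,0,-5.2,0,0,0,0],[-7.0,0,-4.9,0,0,0,0],[-7.2,0,-4.5,0,0,0,0],[-7.4,0,-4.2,0,0,0,0]]'
```

```text
time_s: 21.55
tcp_pos: [0.5948, 0.194, 0.2349]
ee_rot: [[0.254, 0.967, 0.003], [0.967, -0.254, 0.004], [0.004, 0.002, -1.0]]
wrist_force: [-2.3, 2.6, 1.6]
gripper_width: 0.108
```

```bash
python3 -m creep '[[-7.6,0,-3.8,0,0,0,0],[-7.8,0,-3.4,0,0,0,0],[-8.0,0,-3.0,0,0,0,0],[-8.1,0,-2.6,0,0,0,0],[-8.2,0,-2.2,0,0,0,0],[-8.3,0,-1.8,0,0,0,0],[-8.4,0,-1.4,0,0,0,0],[-8.5,0,-1.0,0,0,0,0],[-8.5,0,-0.5,0,0,0,0],[-8.5,0,-0.1,0,0,0,0]]'
```

```text
time_s: 22.8
tcp_pos: [0.5733, 0.1133, 0.2541]
ee_rot: [[0.254, 0.967, 0.001], [0.967, -0.254, 0.001], [0.001, 0.0, -1.0]]
wrist_force: [-5.0, 2.2, 5.8]
gripper_width: 0.106
```

```bash
python3 - <<'E'
from plan import *
s=sense();T=now();g=T[:3,3]-.019*T[:3,2];d=g-np.r_[q[:2],0]
print('box frame',d@bx*1e3,d@by*1e3,d[2]*1e3,'r from hinge(63.5,102)',np.hypot(d@by*1e3-63.5,d[2]*1e3-102),'want 170.3',s['wrist_force'],s['moment'])
capture('wrist');print([(r['xy'],r['p']) for r in find_in('wrist','flap_bar')][:2])
E
```

```text
box frame -1.34079850460152 61.71163977845423 273.0780733106471 r from hinge(63.5,102) 171.08742034400174 want 170.3 [-5.04  2.22  5.76] [0.77 1.09 0.03]
[([278.6, 209.3], 0.69)]
```

Forces are small and the radius matches. Continuing.

```bash
python3 -m creep '[[-8.5,0,0.3,0,0,0,0],[-8.5,0,0.7,0,0,0,0],[-8.4,0,1.2,0,0,0,0],[-8.4,0,1.6,0,0,0,0],[-8.3,0,2.0,0,0,0,0],[-8.2,0,2.4,0,0,0,0],[-8.0,0,2.8,0,0,0,0],[-7.9,0,3.2,0,0,0,0],[-7.7,0,3.6,0,0,0,0],[-7.5,0,4.0,0,0,0,0]]'
```

```text
time_s: 24.15
tcp_pos: [0.5523, 0.0346, 0.2303]
ee_rot: [[0.255, 0.967, -0.001], [0.967, -0.255, 0.001], [0.001, -0.002, -1.0]]
wrist_force: [-4.8, 0.1, 1.4]
gripper_width: 0.105
```

```bash
python3 -m creep '[[-7.3,0,4.4,0,0,0,0],[-7.1,0,4.7,0,0,0,0],[-6.8,0,5.1,0,0,0,0],[-6.6,0,5.4,0,0,0,0],[-6.3,0,5.7,0,0,0,0],[-6.0,0,6.0,0,0,0,0],[-5.7,0,6.3,0,0,0,0],[-5.4,0,6.6,0,0,0,0],[-5.0,0,6.9,0,0,0,0],[-4.7,0,7.1,0,0,0,0]]'
python3 - <<'E'
from plan import *
s=sense();T=now();g=T[:3,3]-.019*T[:3,2];d=g-np.r_[q[:2],0]
print('box frame',d@bx*1e3,d@by*1e3,d[2]*1e3,'r',np.hypot(d@by*1e3-63.5,d[2]*1e3-102),bar(.5,0),s['wrist_force'],s['moment'])
E
```

```text
time_s: 25.4
tcp_pos: [0.5368, -0.0238, 0.1717]
ee_rot: [[0.255, 0.967, -0.001], [0.967, -0.255, 0.002], [0.001, -0.002, -1.0]]
wrist_force: [-5.2, 1.1, 0.9]
gripper_width: 0.096
box frame -1.725241189574942 -80.1404708216988 190.7248164466313 r 168.83328437061135 (0, np.float64(-84.39478013532134), np.float64(192.27816718161822)) [-5.21  1.08  0.9 ] [0.44 1.18 0.01]
```

```bash
python3 -m creep '[[-4.3,0,7.3,0,0,0,0],[-4.0,0,7.5,0,0,0,0],[-3.6,0,7.7,0,0,0,0],[-3.2,0,7.9,0,0,0,0],[-2.8,0,8.0,0,0,0,0],[-2.4,0,8.2,0,0,0,0],[-2.0,0,8.3,0,0,0,0],[-1.6,0,8.4,0,0,0,0],[-0.6,0,4.2,0,0,0,0],[-0.5,0,4.2,0,0,0,0]]'
python3 -m creep '[[-0.3,0,2,0,0,0,0],[-0.2,0,2,0,0,0,0],[-0.2,0,2,0,0,0,0],[0,0,1,0,0,0,0],[0,0,1,0,0,0,0],[0,0,0.5,0,0,0,0],[0,0,0,0,0,0,0],[0,0,0,0,0,0,0],[0,0,0,0,0,0,0],[0,0,0,0,0,0,0]]'
```

```text
time_s: 26.65
tcp_pos: [0.5302, -0.0486, 0.1002]
ee_rot: [[0.255, 0.967, -0.002], [0.967, -0.255, 0.0], [-0.0, -0.002, -1.0]]
wrist_force: [-4.3, -3.2, -0.1]
gripper_width: 0.091
time_s: 27.9
tcp_pos: [0.5299, -0.0494, 0.0918]
ee_rot: [[0.255, 0.967, -0.002], [0.967, -0.255, 0.0], [-0.0, -0.002, -1.0]]
wrist_force: [-5.2, -3.8, 0.4]
gripper_width: 0.095
```

```bash
python3 -m creep '[[0,0,0.7,0,0,0,0],[0,0,0.7,0,0,0,0],[0,0,0.7,0,0,0,0],[0,0,0,0,0,0,0],[0,0,0,0,0,0,0],[0,0,0,0,0,0,0],[0,0,0,0,0,0,0],[0,0,0,0,0,0,0],[0,0,0,0,0,0,0],[0,0,0,0,0,0,0]]'
python3 - <<'E'
from plan import *
c=capture('scene')
np.set_printoptions(precision=1)
I=c['color'].copy()
for x,y,z in((-105,-64,107),(105,-64,107),(105,-64,102),(-105,-64,102),(-103,-60,102),(103,-60,102)):print((x,y,z),proj(c,W(q,(x,y+2,z))))
I=I[195:345,235:435];cv2.imwrite('pics/s5.png',cv2.resize(I,None,fx=4,fy=4,interpolation=cv2.INTER_CUBIC))
E
```

```text
time_s: 29.15
tcp_pos: [0.5299, -0.0496, 0.0897]
ee_rot: [[0.255, 0.967, -0.002], [0.967, -0.255, -0.0], [-0.001, -0.002, -1.0]]
wrist_force: [-5.1, -4.3, -1.3]
gripper_width: 0.092
(-105, -64, 107) [360.2 216. ]
(105, -64, 107) [262.4 244.6]
(105, -64, 102) [262.5 245.9]
(-105, -64, 102) [359.8 217.4]
(-103, -60, 102) [359.8 219.2]
(103, -60, 102) [264.  247.3]
```

View pics/s5.png

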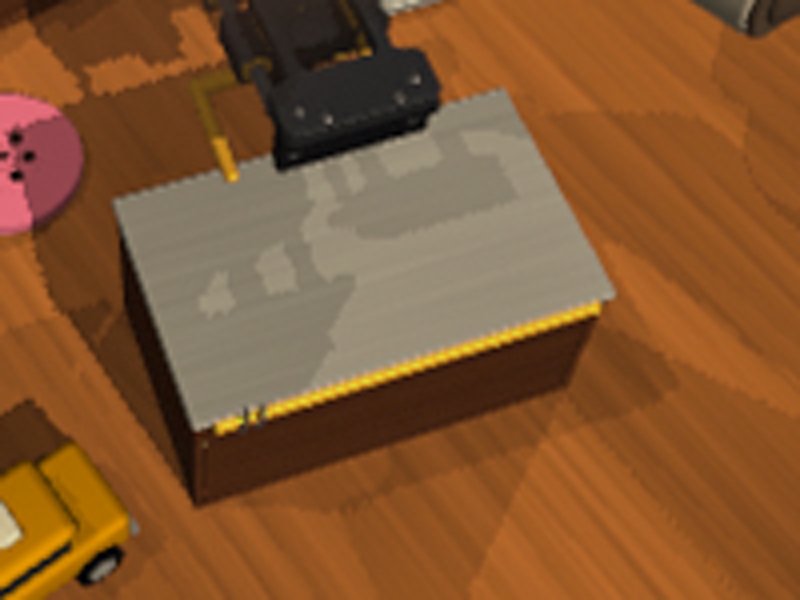

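The picture shows the plate level on the box (corners at 263,245 and 360,217, about as predicted for shut), but no seating force shows yet. Easing further down.

```bash
python3 -m creep '[[0,0,0.5,0,0,0,0],[0,0,0.5,0,0,0,0],[0,0,0.5,0,0,0,0],[0,0,0.5,0,0,0,0],[0,0,0.5,0,0,0,0],[0,0,0.5,0,0,0,0],[0,0,0,0,0,0,0],[0,0,0,0,0,0,0],[0,0,0,0,0,0,0],[0,0,0,0,0,0,0]]'
```

```text
time_s: 30.45
tcp_pos: [0.5298, -0.0498, 0.0868]
ee_rot: [[0.255, 0.967, -0.003], [0.967, -0.255, -0.0], [-0.001, -0.003, -1.0]]
wrist_force: [-4.3, -5.5, -1.0]
gripper_width: 0.094
```

```bash
python3 - <<'E'
from plan import *
cw=capture('wrist');ct=capture('top');cs=capture('scene')
for n in('wrist','top','scene'):print(n,[(np.round(r['xy'],1),round(r['p'],2)) for r in find_in(n,'flap_bar')])
def z(c,x,y,w,h,W_,H_): return cv2.convertScaleAbs(cv2.resize(c['color'][y:y+h,x:x+w],(W_,H_),interpolation=cv2.INTER_CUBIC),alpha=1.5,beta=20)
M=np.zeros((600,800,3),np.uint8)
M[:300]=z(cw,180,190,200,75,800,300)
M[300:,:400]=z(ct,140,150,133,100,400,300);M[300:,400:]=z(cs,255,200,107,80,400,300)
cv2.imwrite('pics/m.png',M)
print('top bar pred shut',proj(ct,W(q,(45,-107,112))),proj(ct,W(q,(-45,-107,112))),'raised',proj(ct,W(q,(45,-107,119))))
print('scene',proj(cs,W(q,(45,-107,112))),proj(cs,W(q,(-45,-107,112))),'raised',proj(cs,W(q,(45,-107,119))))
E
```

```text
wrist [(array([449.2, 199.9]), 0.62)]
top [(array([197.1, 177.6]), 0.57), (array([206. , 118.9]), 0.5), (array([201.3, 180.6]), 0.32)]
scene [(array([319.8, 257.3]), 0.9)]
top bar pred shut [255.99 208.56] [242.32 255.32] raised [255.64 208.19]
scene [283.82 217.07] [324.78 205.54] raised [283.84 215.09]
```

View pics/m.png

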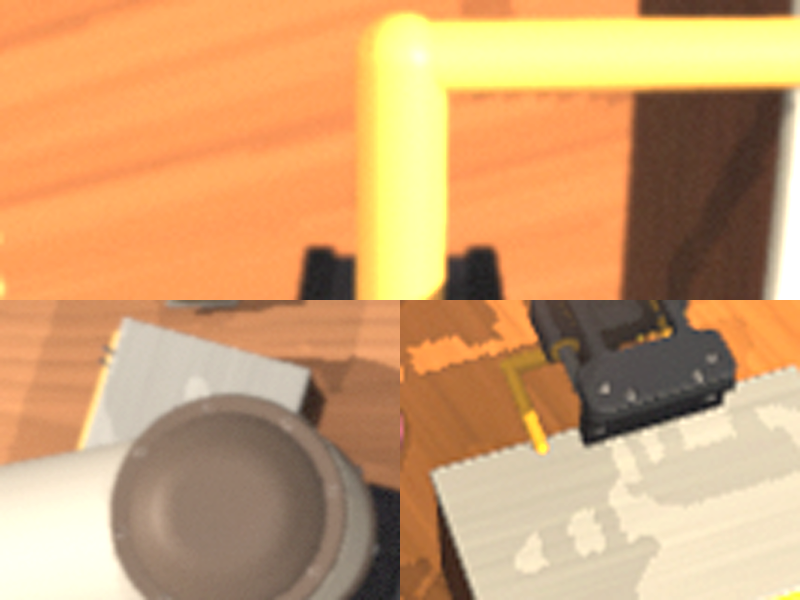

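The bar's free corner (scene 282.6, 218.2) is where it belongs when shut (283.8, 217.1, against 215.1 if 7 mm high), so the bar slid a little in the grip. I'll open gradually.

```bash
python3 -m creep '[[0,0,0,0,0,0,0.1],[0,0,0,0,0,0,0.11],[0,0,0,0,0,0,0.115],[0,0,0,0,0,0,0.12],[0,0,0,0,0,0,0.13],[0,0,0,0,0,0,0.15],[0,0,0,0,0,0,0.2],[0,0,0,0,0,0,0.25],[0,0,0,0,0,0,0.3],[0,0,0,0,0,0,0.3]]'
python3 - <<'E'
from plan import *
import pickle
cs=capture('scene');cw=capture('wrist');cv2.imwrite('pics/after.png',cs['color'])
print(sense()['wrist_force'])
E
```

```text
time_s: 32.0
tcp_pos: [0.5318, -0.0478, 0.0879]
ee_rot: [[0.254, 0.967, 0.002], [0.967, -0.254, 0.002], [0.003, 0.002, -1.0]]
wrist_force: [0.4, 0.2, 0.3]
gripper_width: 0.293
[ 0.45  0.08 -0.41]
```

```bash
python3 -m creep '[[0,0,-5,0,0,0,0.3],[0,0,-10,0,0,0,0.3],[0,0,-15,0,0,0,0.3],[0,0,-20,0,0,0,0.3],[0,0,0,0,0,0,0],[0,0,0,0,0,0,0],[0,0,0,0,0,0,0],[0,0,0,0,0,0,0],[0,0,0,0,0,0,0],[0,0,0,0,0,0,0]]'
python3 -m creep '[[0,0,5,0,0,0,0],[0,0,4,0,0,0,0],[0,0,3,0,0,0,0],[0,0,2,0,0,0,0],[0,0,2,0,0,0,0],[0,0,1,0,0,0,0],[0,0,1,0,0,0,0],[0,0,0,0,0,0,0],[0,0,0,0,0,0,0],[0,0,0,0,0,0,0]]'
```

```text
time_s: 33.35
tcp_pos: [0.5312, -0.0482, 0.1374]
ee_rot: [[0.255, 0.967, 0.0], [0.967, -0.255, 0.002], [0.002, 0.0, -1.0]]
wrist_force: [0.1, -0.3, -0.2]
gripper_width: 0.006
time_s: 34.6
tcp_pos: [0.5312, -0.0481, 0.1196]
ee_rot: [[0.255, 0.967, 0.001], [0.967, -0.255, 0.002], [0.002, 0.0, -1.0]]
wrist_force: [0.1, -0.8, -0.8]
gripper_width: 0.004
```

```bash
python3 -m creep '[[0,0,0.7,0,0,0,0],[0,0,0.7,0,0,0,0],[0,0,0.6,0,0,0,0],[0,0,0.5,0,0,0,0],[0,0,0.5,0,0,0,0],[0,0,0.5,0,0,0,0],[0,0,0,0,0,0,0],[0,0,0,0,0,0,0],[0,0,0,0,0,0,0],[0,0,0,0,0,0,0]]'
```

```text
time_s: 35.85
tcp_pos: [0.5312, -0.0482, 0.1161]
ee_rot: [[0.255, 0.967, 0.001], [0.967, -0.255, 0.002], [0.002, 0.0, -1.0]]
wrist_force: [-1.1, -0.2, 1.8]
gripper_width: 0.009
```

```bash
python3 -m creep '[[0,0,0.5,0,0,0,0],[0,0,0.5,0,0,0,0],[0,0,0.5,0,0,0,0],[0,0,0,0,0,0,0],[0,0,0,0,0,0,0],[0,0,0,0,0,0,0],[0,0,0,0,0,0,0],[0,0,0,0,0,0,0],[0,0,0,0,0,0,0],[0,0,0,0,0,0,0]]'
python3 -m creep '[[0,0,-4,0,0,0,0],[0,0,-10,0,0,0,0],[0,0,-20,0,0,0,0],[0,0,-25,0,0,0,0],[0,0,-30,0,0,0,0],[0,0,-30,0,0,0,0],[0,0,-20,0,0,0,0],[0,0,-10,0,0,0,0],[0,0,0,0,0,0,0],[0,0,0,0,0,0,0]]'
python3 - <<'E'
from plan import *
from fit import C
cs=capture('scene');ct=capture('top')
for n,k in(('top','taxi'),('top','dog'),('top','screwdriver'),('scene','rim_small_a_center'),('scene','taxi'),('scene','dog'),('scene','screwdriver')):
    print(n,k,[(np.round(r['xy']),round(r['p'],2)) for r in find_in(n,k)][:3])
for n,c,(x,y,w,h) in(('taxi',cs,(195,305,75,60)),('dog',cs,(170,225,28,50)),('rims',cs,(245,140,45,55)),('screwdr',cs,(310,180,60,25))):
    d=cv2.matchTemplate(c['color'][y-8:y+h+8,x-8:x+w+8],C['scene']['color'][y:y+h,x:x+w],cv2.TM_CCOEFF_NORMED);_,v,_,l=cv2.minMaxLoc(d);print(n,'shift px',l[0]-8,l[1]-8,round(v,2))
print(sense()['tcp_pos'],sense()['wrist_force'])
E
```

```text
time_s: 37.1
tcp_pos: [0.5312, -0.0482, 0.115]
ee_rot: [[0.254, 0.967, 0.001], [0.967, -0.254, 0.002], [0.002, 0.001, -1.0]]
wrist_force: [-2.7, -0.7, 5.4]
gripper_width: 0.003
time_s: 38.35
tcp_pos: [0.5305, -0.0484, 0.2624]
ee_rot: [[0.255, 0.967, -0.001], [0.967, -0.255, 0.002], [0.001, -0.002, -1.0]]
wrist_force: [-0.4, -0.3, 0.7]
gripper_width: 0.006
top taxi [(array([209., 118.]), 0.63)]
top dog [(array([306., 119.]), 0.82)]
top screwdriver [(array([280., 301.]), 0.53)]
scene rim_small_a_center [(array([271., 158.]), 0.91), (array([237., 180.]), 0.42)]
scene taxi [(array([232., 339.]), 0.64)]
scene dog [(array([187., 250.]), 0.73), (array([323., 256.]), 0.68)]
scene screwdriver [(array([332., 195.]), 0.66)]
taxi shift px 0 0 0.99
dog shift px 0 0 1.0
rims shift px 0 0 0.93
screwdr shift px 0 0 1.0
[ 0.53 -0.05  0.26] [-0.19  0.33  0.41]
```

The flap resisted a 5.4 N press at bar-top height 0.115–0.117 m, where a shut flap's bar should be. The bystanders have not moved and the robot is clear. Handing in.

```bash
python3 -c "
from station import finish_job
print(finish_job())"
```

```text
the job is handed in; nothing more can be done
None
```

The large cream rim is in the dust box's near rack slot and the flap is shut. I handed the job in after about 38 s; no verdict was reported.

**Rim:** I pulled it out of the stand along its slope and lowered it into the slot until it touched at the expected height. I then released it, and the wrist picture showed it upright on the predicted outline. I did not see it again once the flap was closed.

**Flap:** I gripped the pull bar and led it down the full arc at about 0.4 rad/s, then released it gradually.

**Last checks:**
- **Flap shut:** The shut fingers met the bar at 116 mm, where its top should be at 117 mm, and it resisted a 5.4 N press.
- **Bystanders:** The taxi, dog, screwdriver and small rims showed no shift in the scene picture. The small-rim match was a little weaker, at 0.93.
- **Robot:** It stands clear with near-zero wrist force.

**What disagreed:** Near shut the wrist force showed no clear seating, and the gripper went about 6 mm below the bar's nominal height, so the bar seems to have slid in the grip. That is why I added the press from above.

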